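# Find the firm spot of the sampling cover and stand the weight there

## Robot

A 6-joint arm with a two-finger parallel gripper is mounted at the origin on the work surface. World frame = base frame: x ahead of the robot, y to its left, z up, the work surface at z = 0. Lengths are in m, angles in rad, forces in N, time in s.
With the tool pointing down it reaches from about 0.25 to 0.775 m from the base axis. Payload 4 kg.
Tool frame: the origin (TCP) lies between the finger pads; the fingertips stand 25 mm ahead of it and the grasp point (between the pads) lies 6 mm ahead of it (robot.tip_reach is the distance from the TCP to the fingertips, in m); z points along the fingers, y is the line along which they close (so a half turn about z gives the same grasp; the last joint's range is limited). The gripper opens to 94 mm and grips with 3 to 60 N. Pads are 16 mm wide; open, the fingers measure 119 mm over their backs; the gripper's body (75 mm by 177 mm) begins 78 mm behind the grasp point.
Start: joints at [1.138, 0.087, 1.371, -0, 1.684, -0.103], TCP at [0.178, 0.52, 0.231] pointing down, gripper open.
Joint ranges: [-3.1, 3.1], [-0.76, 2.03], [0.27, 2.55], [-1.08, 4.22], [0.17, 2.65], [-2.57, 2.57]. Speed limits (rad/s): [2.79, 2.79, 3.14, 3.14, 3.14, 3.14].

## Interface

Orientations are given as [roll, pitch, yaw] about the fixed x, y, z axes, in that order (R = Rz(yaw) Ry(pitch) Rx(roll)).
In Python, from bench import sensors, snapshot, camera_info, ticket, robot gives the robot as it stands.
- The arm moves only by the tool arm_command, never from a script. Its argument "plan" is a list of rows, each an object with "grip": the closure, from -1 (fully open) to 1 (shut); "slide": the shift along the tool's x, y, z normalised to -1 to 1, where 1 is 500 mm, a list of three; "spin": the turn about the tool's z normalised to -1 to 1, where 1 is 5 degrees. A call has 1 to 10 rows; each row shifts and turns the commanded pose from where the row before left it, along the tool's axes as they then stand; what a row does not reach is not made up. A row lasts 1/8 s, in which the tool goes at most 62.5 mm and 10.7 degrees, less where a joint would pass 70% of its speed; a pose out of reach is approached as far as the arm can. A call with a number of a shift or a turn outside -1 to 1 is refused whole. A call with a gripper value outside its range is refused whole. The fingers move at their own pace and stop on an object; the grip force is fixed at half the most. Time passes only in rows, so rows that do not move let the fingers close. It gives the time, the measured TCP pose, the force, the opening and the grip force at its end, in the units of the state.
- sensors.get_obs(): the state, without advancing time (a new reading comes with each control period).
- snapshot(name): name is "side" or "top" or "wrist"; returns the picture (420x560x3 uint8, red, green, blue); there is no depth.
- camera_info(name): a dict with "fx", "fy", "cx", "cy" (pixels), "position" and "rotation" of the camera in the world. Camera axes: x right, y up, looking along -z (the intrinsics and any distortion apply to the point x, -y, -z); pixel columns grow to the right and rows downward; lengths in m; the calibration is good to about 2 mm. A picture is of the moment at which its call begins: read the wrist's pose just before it. camera_info takes no time and is no camera call; for the wrist camera it gives the pose at the moment of the call.
- ticket.close_job(): hands the job in; it is judged then, once.
The state is a dict: "time": time; "joint_positions": joint angles; "qvel": joint speeds; "joint_torque": joint torques, N m; "tool_pos": TCP position; "ee_rot": TCP orientation; "wrist_force": force on the tool from outside, world axes, zero at the start; "wrist_torque": the same for the moment, N m; "width": finger opening in m; "finger_force": force on a finger pad.
Only numpy, scipy, OpenCV 4.12 (cv2) and the standard library are available. Lean on these libraries where they do the work, as an engineer would, in place of code of your own. Each camera call takes 0.05 s, during which the arm holds its last target. There are 200 camera calls.

## Task

The white slatted cover on the core-sampling bench gives way everywhere except over the flat aluminium bar hidden under it, whose two ends stick out. First press the cover down with the fingertips over the bar until it goes stiff and the bar takes the load, then pick up the steel weight with the knob and set it gently upright on the cover, centred over the hidden bar across the bar's width, and let go.

Things in the scene. Friction and masses are not known exactly. Their poses are not given: they have to be found in the camera images.
- cover: Fixed cover on the bench, 160 (x) by 374 mm (y), 32 high: aluminium frame round twelve white slats, each 136 (x) by 27 mm, side by side along y, tops 31.5 mm above the bench. Each slat is sprung: unsupported it sinks easily (0.15 N per mm, under 3 N) to a stop at 12 mm; over the bar it goes 2.5 mm and is then stiff. Origin: centre of the underside, on the bench; z up.
- bar: The hidden support: loose flat aluminium bar, 260 mm long (its x), 60 wide (its y), 24 high, 0.9 kg, lying on the bench under the slats, across the cover (bar x along cover x); about 50 mm sticks out at each long side of the cover. Its place along the cover's y varies. Origin: centre of its underside, on the bench.
- weight: Steel weight, 0.7 to 1.0 kg: upright round base 60 mm across, 40 high; on it a 14 mm neck and a round knob 24 mm across from 46 to 78 mm above the underside. Stands on the bench beside the cover. Origin: centre of its underside, z up. Grip the knob from above, about 65 mm above the underside. The low steel disc without a knob is not it.
Things that resemble listed ones, but are neither listed nor needed, are in the scene too. What is shaped like the weight but blue or yellow is not meant.

How it is judged:
By the outcome, as a careful person would: the job done as asked, in the order asked, and still so for the second after the job is handed in, with the robot touching nothing.
It also fails if it takes over 51 s, if anything falls off the work surface, if the arm or the gripper's body presses on something with over 40 N, if the wrist force passes 120 N, or if a joint passes its speed limit or range.

## Working session

There is one attempt and no reset: what is moved stays moved. The work goes in short steps, Python scripts to look and compute and a tool call to move; the robot and the scene stay as the last step left them, time stands still between calls to the robot, and variables do not carry over. Pictures are saved under pics/ and viewed, at most 10 in all, crops included, and the job is handed in when it is done.

Besides the shell and the picture viewer there is one more tool, called after ">>>" in YAML: its name, and indented under it one key for each argument. arm_command: Moves the arm, as the interface text tells. Scaled input: -1 to 1 covers 500 mm each way for a shift and 5 degrees each way for a turn. Its arguments: {"type":"object","properties":{"plan":{"type":"array","items":{"type":"object","properties":{"grip":{"type":"number"},"slide":{"type":"array","items":{"type":"number"}},"spin":{"type":"number"}}}}},"required":["plan"]}

```bash
mkdir -p pics
python3 - <<'E'
from bench import *
import cv2,numpy as np
for n in ("top","side"):
    im=snapshot(n); cv2.imwrite(f"pics/{n}0.png",im[:,:,::-1]); c=camera_info(n); print(n,{k:np.round(v,4).tolist() if not isinstance(v,str) else v for k,v in c.items()})
o=sensors.get_obs();print(o)
E
```

```text
top {'fx': 483.183, 'fy': 483.183, 'cx': 287.9556, 'cy': 206.3299, 'position': [0.4567, 0.062, 0.8379], 'rotation': [0.0553, 0.003, -1.5914]}
side {'fx': 408.6773, 'fy': 408.6773, 'cx': 282.9804, 'cy': 205.6029, 'position': [0.2232, -0.5255, 0.6094], 'rotation': [0.862, -0.0032, -0.4698]}
{'time': 0.1, 'joint_positions': array([ 1.13792586e+00,  8.78881976e-02,  1.37209858e+00, -1.64236400e-07,
        1.68357866e+00, -1.03136683e-01]), 'qvel': array([ 0.00023744,  0.00035187, -0.00353674, -0.00191823, -0.00190073,
       -0.00015794]), 'joint_torque': array([ 2.68402640e-03, -3.41249692e+01, -3.03303301e+01,  7.20003177e-02,
        3.04462435e-02, -9.27095039e-05]), 'tool_pos': array([0.17792369, 0.5199624 , 0.22941958]), 'ee_rot': array([-3.13963034e+00, -2.02942883e-04,  2.81185865e+00]), 'wrist_force': array([-0.52847857, -0.1330158 , -0.07179259]), 'wrist_torque': array([ 0.02661981,  0.04931107, -0.03932361]), 'finger_force': 0.0, 'width': 0.09342083871898633}
```

View pics/top0.png

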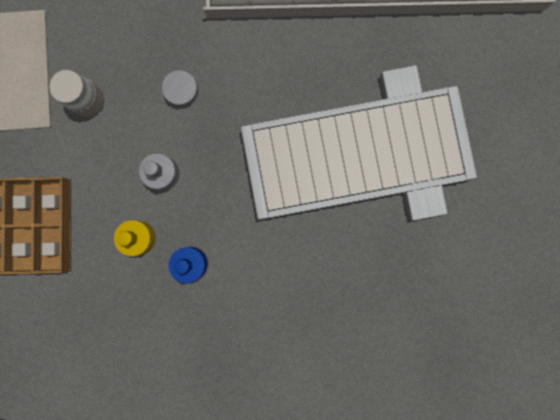

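View pics/side0.png

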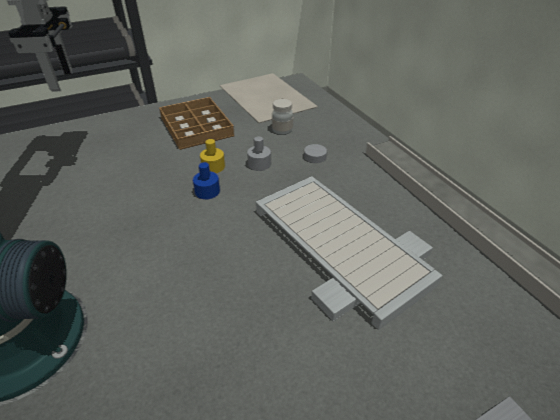

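The steel object with a knob is at top (157,171), side (259,156). The others are the low disc without a knob at top (180,88), and the same shape in yellow (132,238) and blue (187,265). So the grey one fits the description. The bar ends stick out at top (403,83) and (427,203). Next is an enlarged crop to confirm.

```bash
cat > h.py <<'E'
import numpy as np,cv2
from scipy.spatial.transform import Rotation as R
from bench import *
def cam(n):
    c=camera_info(n); r=np.array(c["rotation"],float)
    c["R"]=r if r.ndim==2 else R.from_euler("xyz",r).as_matrix(); c["p"]=np.array(c["position"]); return c
def ray(c,u,v):
    d=c["R"]@np.array([(u-c["cx"])/c["fx"],-(v-c["cy"])/c["fy"],-1]); return d/np.linalg.norm(d)
def atz(c,u,v,z):
    d=ray(c,u,v); return c["p"]+d*(z-c["p"][2])/d[2]
def tri(a,b):
    A=0;B=0
    for c,u,v in(a,b):
        d=ray(c,u,v);P=np.eye(3)-np.outer(d,d);A=A+P;B=B+P@c["p"]
    return np.linalg.solve(A,B)
def proj(c,p):
    q=c["R"].T@(np.array(p)-c["p"]);return c["cx"]+c["fx"]*q[0]/-q[2],c["cy"]-c["fy"]*q[1]/-q[2]
E
python3 - <<'E'
import cv2,numpy as np
from h import *
t=cv2.imread("pics/top0.png");s=cv2.imread("pics/side0.png")
def crop(im,u,v,w,h): return cv2.resize(im[v:v+h,u:u+w],(400,300),interpolation=cv2.INTER_CUBIC)
# weight: top 80x60 (x5) at 117,141 ; side 80x60 at 219,126; bar: top 200x150 (x2) at 300,60... 
o=np.vstack([np.hstack([crop(t,117,141,80,60),crop(s,219,126,80,60)]),np.hstack([crop(t,340,60,200,150)[:, :],crop(s,290,210,160,120)])])
cv2.imwrite("pics/c1.png",o)
c=cam("top");s=cam("side")
print(tri((c,150.5,170),(s,258.5,139)),atz(c,403,98,.032),atz(c,427,183,.032))
for uv in((243,127),(459,88),(474,179),(260,217)):print(atz(c,*uv,.032))
E
```

```text
[0.56312618 0.27876626 0.0782565 ] [ 0.68068143 -0.13471251  0.032     ] [ 0.53564058 -0.16997129  0.032     ]
[0.63689428 0.1365008  0.032     ]
[ 0.69579824 -0.22992889  0.032     ]
[ 0.54071747 -0.24879722  0.032     ]
[0.48451615 0.1104759  0.032     ]
```

View pics/c1.png

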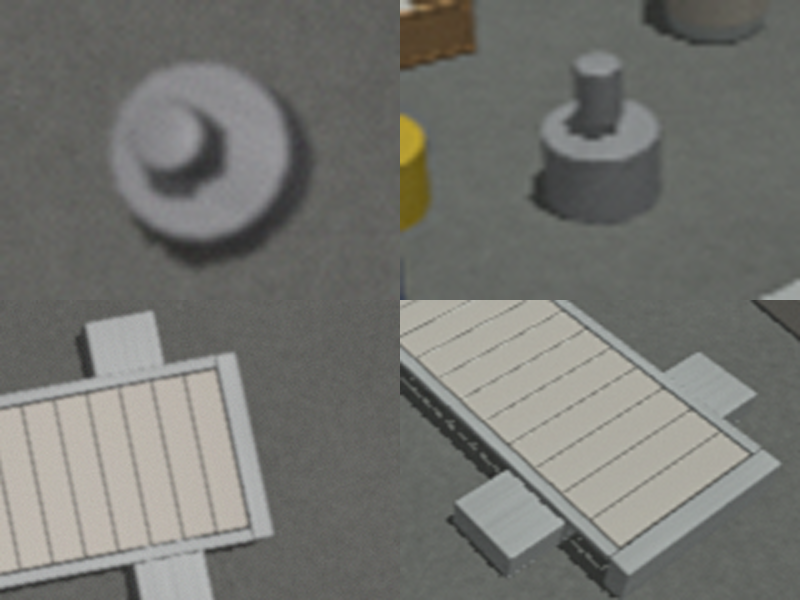

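The crop confirms it: the grey steel body with neck and knob is the weight. Its knob top is at top (149.7,168) and side (258.4,139). Now I'll enlarge both bar ends for precise edges.

Run:
```python
import cv2,numpy as np
t=cv2.imread("pics/top0.png")
a=cv2.resize(t[62:107,370:430],(400,300),interpolation=cv2.INTER_CUBIC);b=cv2.resize(t[180:225,395:455],(400,300),interpolation=cv2.INTER_CUBIC)
s=cv2.imread("pics/side0.png")
e=cv2.resize(s[228:273,382:442],(400,300),interpolation=cv2.INTER_CUBIC);f=cv2.resize(s[272:324,305:374],(400,300),interpolation=cv2.INTER_CUBIC)
cv2.imwrite("pics/c2.png",cv2.convertScaleAbs(np.vstack([np.hstack([a,b]),np.hstack([e,f])]),alpha=1.3))
```

```text
(no output)
```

View pics/c2.png

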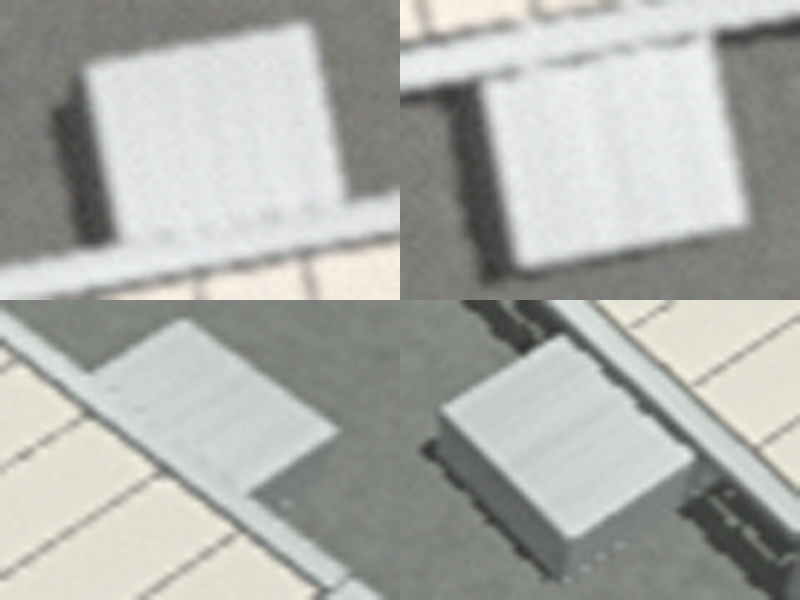

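Run:
```python
from h import *
t=cam("top");s=cam("side")
np.set_printoptions(precision=4,suppress=True)
P=[((382.75,71.75),(409.45,231)),((416.8,65.3),(432.7,247.5)),((413,220.2),(312.2,291)),((447.2,213.75),(334,313))]
X=np.array([tri((t,*a),(s,*b)) for a,b in P]);print(X)
Z=np.array([atz(t,*a,.024) for a,_ in P]);print(Z)
for X in(X,Z):
    d=X[:2].mean(0)-X[2:].mean(0);print("bar",X.mean(0),np.degrees(np.arctan2(d[1],d[0])),np.linalg.norm(d),np.linalg.norm(X[0]-X[1]))
print("knob",tri((t,149.7,168),(s,258.4,139)), "base top at.04",atz(t,157,171.2,.04))
C=np.array([atz(t,*uv,.032) for uv in((243,127),(459,88),(474,179),(260,217))]);print("cover",C.mean(0),C)
c=camera_info("wrist");print(c["position"],c["rotation"])
```

```text
[[ 0.7306 -0.1044  0.0221]
 [ 0.7398 -0.1626  0.0234]
 [ 0.4748 -0.147   0.023 ]
 [ 0.4841 -0.2044  0.0246]]
[[ 0.7292 -0.1036  0.024 ]
 [ 0.7392 -0.1622  0.024 ]
 [ 0.4741 -0.1464  0.024 ]
 [ 0.4837 -0.2044  0.024 ]]
bar [ 0.6073 -0.1546  0.0233] 9.369431763352852 0.25921052935374433 0.059012567720317766
bar [ 0.6066 -0.1541  0.024 ] 9.45584935243938 0.25880437205269385 0.05948616597181135
knob [0.5653 0.281  0.0765] base top at.04 [0.5639 0.2798 0.04  ]
cover [ 0.5895 -0.0579  0.032 ] [[ 0.6369  0.1365  0.032 ]
 [ 0.6958 -0.2299  0.032 ]
 [ 0.5407 -0.2488  0.032 ]
 [ 0.4845  0.1105  0.032 ]]
[0.098  0.5484 0.3838] [-0.2896  0.0032  1.2411]
```

Bar centre is (0.607,-0.154) with its axis at 9.4°, and the top face triangulates at z≈0.023. The knob is at (0.565,0.281) with its top at 0.0765. First I'll turn the tool so its closing line lies along the slats, and shut the fingers.

>>> arm_command:
  plan:
    - {"grip":1,"slide":[0,0,0],"spin":1}
    - {"grip":1,"slide":[0,0,0],"spin":1}
    - {"grip":1,"slide":[0,0,0],"spin":1}
    - {"grip":1,"slide":[0,0,0],"spin":1}
    - {"grip":1,"slide":[0,0,0],"spin":1}
    - {"grip":1,"slide":[0,0,0],"spin":1}
    - {"grip":1,"slide":[0,0,0],"spin":1}
    - {"grip":1,"slide":[0,0,0],"spin":1}
    - {"grip":1,"slide":[0,0,0],"spin":1}
    - {"grip":1,"slide":[0,0,0],"spin":1}

```text
time: 1.35
tool_pos: [0.178, 0.5201, 0.2298]
ee_rot: [-3.141, 0.001, 1.936]
wrist_force: [-1.2, 0.7, 0.6]
width: 0.0009
finger_force: 0.0
```

>>> arm_command:
  plan:
    - {"grip":1,"slide":[0,0,0],"spin":1}
    - {"grip":1,"slide":[0,0,0],"spin":1}
    - {"grip":1,"slide":[0,0,0],"spin":0.3}
    - {"grip":1,"slide":[-0.09,0.04,0],"spin":0}
    - {"grip":1,"slide":[-0.09,0.04,0],"spin":0}
    - {"grip":1,"slide":[-0.09,0.04,0],"spin":0}
    - {"grip":1,"slide":[-0.09,0.04,0],"spin":0}
    - {"grip":1,"slide":[-0.09,0.04,0],"spin":0}
    - {"grip":1,"slide":[-0.09,0.04,0],"spin":0}
    - {"grip":1,"slide":[-0.09,0.04,0],"spin":0}

```text
time: 2.6
tool_pos: [0.3692, 0.2317, 0.2304]
ee_rot: [3.141, -0.0, 1.739]
wrist_force: [-0.9, 0.7, 0.1]
width: 0.0005
finger_force: 0.0
```

>>> arm_command:
  plan:
    - {"grip":1,"slide":[-0.09,0.04,0],"spin":0}
    - {"grip":1,"slide":[-0.09,0.04,0],"spin":0}
    - {"grip":1,"slide":[-0.09,0.04,0],"spin":0}
    - {"grip":1,"slide":[-0.09,0.04,0],"spin":0}
    - {"grip":1,"slide":[-0.09,0.04,0],"spin":0}
    - {"grip":1,"slide":[-0.09,0.04,0],"spin":0}
    - {"grip":1,"slide":[0,0,0],"spin":0}

```text
time: 3.48
tool_pos: [0.5329, -0.0157, 0.2292]
ee_rot: [-3.14, -0.0, 1.735]
wrist_force: [-0.7, 0.4, -1.0]
width: 0.0006
finger_force: 0.0
```

>>> arm_command:
  plan:
    - {"grip":1,"slide":[-0.099,0.034,0],"spin":0}
    - {"grip":1,"slide":[-0.099,0.034,0],"spin":0}
    - {"grip":1,"slide":[-0.099,0.034,0],"spin":0}
    - {"grip":1,"slide":[0,0,0],"spin":0}
    - {"grip":1,"slide":[0,0,0],"spin":0}

```text
time: 4.1
tool_pos: [0.6067, -0.1497, 0.2302]
ee_rot: [-3.141, -0.001, 1.739]
wrist_force: [0.6, -0.0, -0.1]
width: 0.0005
finger_force: 0.0
```

Run:
```python
from h import *
np.set_printoptions(precision=4,suppress=True)
o=sensors.get_obs();c=cam("wrist");im=snapshot("wrist");cv2.imwrite("pics/w1.png",im[:,:,::-1])
print(o["tool_pos"],o["ee_rot"],o["wrist_force"],c["position"],c["rotation"],c["fx"],c["cx"],c["cy"])
for p in ([.7292,-.1036,.024],[.7392,-.1622,.024],[.4741,-.1464,.024],[.4837,-.2044,.024]):print(proj(c,p))
```

```text
[ 0.6067 -0.1497  0.2302] [-3.1409 -0.0014  1.7394] [ 0.6419 -0.001  -0.0503] [ 0.5919 -0.0664  0.3847] [-0.2895  0.0013  0.1688] 369.3947334629117 278.05261719726775 215.69866661250234
(np.float64(410.08972610309877), np.float64(169.19836998814475))
(np.float64(404.1983438521964), np.float64(226.7296303325405))
(np.float64(146.59532849634857), np.float64(168.46622578468498))
(np.float64(152.1348601041281), np.float64(225.40219927369773))
```

View pics/w1.png

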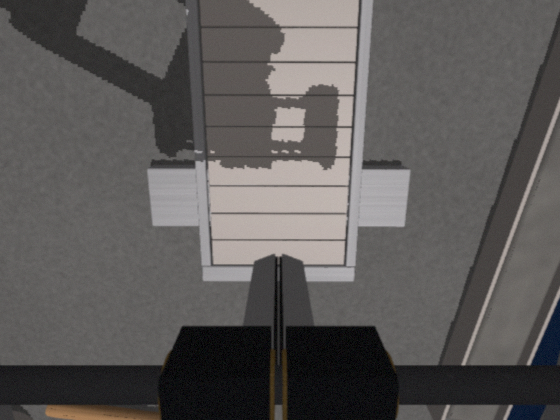

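The wrist view shows the bar ends at columns 149–197 and 361–409, rows 168–226, within about 2 px of my prediction. The bar centre is confirmed at (0.607,-0.154). Descending.

>>> arm_command:
  plan:
    - {"grip":1,"slide":[-0.009,0,0.08],"spin":0}
    - {"grip":1,"slide":[0,0,0.08],"spin":0}
    - {"grip":1,"slide":[0,0,0.08],"spin":0}
    - {"grip":1,"slide":[0,0,0.08],"spin":0}
    - {"grip":1,"slide":[0,0,0.01],"spin":0}
    - {"grip":1,"slide":[0,0,0.01],"spin":0}
    - {"grip":1,"slide":[0,0,0],"spin":0}
    - {"grip":1,"slide":[0,0,0],"spin":0}

```text
time: 5.15
tool_pos: [0.609, -0.1557, 0.0625]
ee_rot: [3.139, 0.002, 1.739]
wrist_force: [0.9, -0.2, -0.4]
width: 0.0009
finger_force: 0.0
```

>>> arm_command:
  plan:
    - {"grip":1,"slide":[0,0,0.006],"spin":0}
    - {"grip":1,"slide":[0,0,0.006],"spin":0}
    - {"grip":1,"slide":[0,0,0],"spin":0}
    - {"grip":1,"slide":[0,0,0],"spin":0}

```text
time: 5.65
tool_pos: [0.608, -0.1555, 0.0545]
ee_rot: [3.141, 0.0, 1.738]
wrist_force: [0.0, -0.8, 0.4]
width: 0.0003
finger_force: 0.3
```

Run:
```python
from h import *
o=sensors.get_obs();print(o["tool_pos"],o["wrist_force"],robot.tip_reach)
```

```text
[ 0.60797281 -0.15547408  0.05446824] [ 0.03951432 -0.78755184  0.375862  ] 0.025
```

>>> arm_command:
  plan:
    - {"grip":1,"slide":[0,0,0.003],"spin":0}
    - {"grip":1,"slide":[0,0,0.003],"spin":0}
    - {"grip":1,"slide":[0,0,0],"spin":0}

```text
time: 6.02
tool_pos: [0.608, -0.1555, 0.0543]
ee_rot: [3.141, 0.001, 1.739]
wrist_force: [-3.9, 1.7, 11.3]
width: 0.0005
finger_force: 5.2
```

11 N at tip z ≈0.029, which is 2.5 mm sunk, so the bar is carrying the load. I'll firm it slightly and hold.

>>> arm_command:
  plan:
    - {"grip":1,"slide":[0,0,0.002],"spin":0}
    - {"grip":1,"slide":[0,0,0],"spin":0}
    - {"grip":1,"slide":[0,0,0],"spin":0}

```text
time: 6.4
tool_pos: [0.608, -0.1555, 0.0542]
ee_rot: [3.141, 0.001, 1.739]
wrist_force: [-4.8, 2.1, 13.0]
width: 0.0003
finger_force: 6.9
```

>>> arm_command:
  plan:
    - {"grip":1,"slide":[0,0,-0.02],"spin":0}
    - {"grip":1,"slide":[0,0,-0.1],"spin":0}
    - {"grip":1,"slide":[0,0,-0.1],"spin":0}
    - {"grip":-1,"slide":[0,0,-0.1],"spin":0}
    - {"grip":-1,"slide":[0.109,0.007,0],"spin":0}
    - {"grip":-1,"slide":[0.109,0.007,0],"spin":0}
    - {"grip":-1,"slide":[0.109,0.007,0],"spin":0}
    - {"grip":-1,"slide":[0.109,0.007,0],"spin":0}
    - {"grip":-1,"slide":[0.109,0.007,0],"spin":0}
    - {"grip":-1,"slide":[0.109,0.007,0],"spin":0}

```text
time: 7.65
tool_pos: [0.5735, 0.1722, 0.2102]
ee_rot: [-3.141, -0.0, 1.738]
wrist_force: [1.1, 0.5, 0.4]
width: 0.0672
finger_force: 0.0
```

>>> arm_command:
  plan:
    - {"grip":-1,"slide":[0.109,0.007,0],"spin":0}
    - {"grip":-1,"slide":[0.109,0.007,0],"spin":0}
    - {"grip":-1,"slide":[0,0,0],"spin":0}
    - {"grip":-1,"slide":[0,0,0],"spin":0}

```text
time: 8.15
tool_pos: [0.5627, 0.2788, 0.21]
ee_rot: [-3.141, 0.001, 1.739]
wrist_force: [-0.7, 1.1, -0.5]
width: 0.0941
finger_force: 0.0
```

Run:
```python
from h import *
np.set_printoptions(precision=4,suppress=True)
o=sensors.get_obs();c=cam("wrist");im=snapshot("wrist");cv2.imwrite("pics/w2.png",im[:,:,::-1])
print(o["tool_pos"],o["ee_rot"],o["wrist_force"],o["width"])
np.savez("w2.npz",R=c["R"],p=c["p"],fx=c["fx"],fy=c["fy"],cx=c["cx"],cy=c["cy"])
print(proj(c,[.5653,.281,.0765]))
```

```text
[0.5627 0.2788 0.21  ] [-3.1408  0.0009  1.7387] [-0.6888  1.0722 -0.536 ] 0.09410972888547417
(np.float64(283.001369149236), np.float64(211.8408895534287))
```

View pics/w2.png

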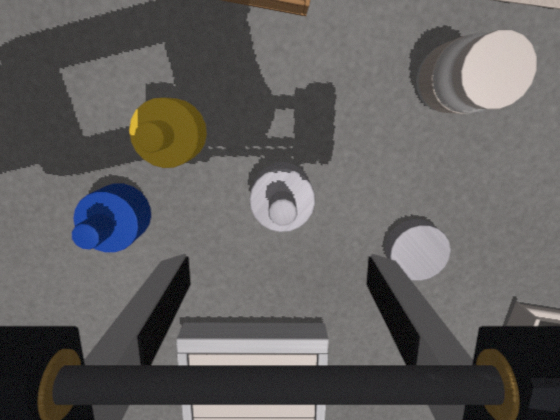

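The white-lit steel weight is centred between the fingers. Its knob top is at (282,209) and its base at (282,200). Fingers are clear of the blue weight and the disc.

Run:
```python
from h import *
np.set_printoptions(precision=4,suppress=True)
c=dict(np.load("w2.npz"));t=cam("top")
print(atz(c,282,209,.078),atz(c,282,200,.04),tri((c,282,209),(t,149.7,168)))
```

```text
[0.564  0.2836 0.078 ] [0.5647 0.2815 0.04  ] [0.5645 0.2823 0.0735]
```

>>> arm_command:
  plan:
    - {"grip":-1,"slide":[0.006,0.005,0.08],"spin":0}
    - {"grip":-1,"slide":[0,0,0.08],"spin":0}
    - {"grip":-1,"slide":[0,0,0.08],"spin":0}
    - {"grip":-1,"slide":[0,0,0.038],"spin":0}
    - {"grip":-1,"slide":[0,0,0],"spin":0}
    - {"grip":-1,"slide":[0,0,0],"spin":0}

```text
time: 8.95
tool_pos: [0.5662, 0.2826, 0.0737]
ee_rot: [3.138, -0.001, 1.738]
wrist_force: [-0.5, -0.7, 0.2]
width: 0.0939
finger_force: 0.0
```

>>> arm_command:
  plan:
    - {"grip":1,"slide":[0,0,0],"spin":0}
    - {"grip":1,"slide":[0,0,0],"spin":0}
    - {"grip":1,"slide":[0,0,0],"spin":0}
    - {"grip":1,"slide":[0,0,0],"spin":0}
    - {"grip":1,"slide":[0,0,0],"spin":0}
    - {"grip":1,"slide":[0,0,0],"spin":0}
    - {"grip":1,"slide":[0,0,0],"spin":0}

```text
time: 9.82
tool_pos: [0.5647, 0.2825, 0.0714]
ee_rot: [-3.141, -0.0, 1.738]
wrist_force: [-0.7, 0.2, 0.1]
width: 0.027
finger_force: 0.0
```

>>> arm_command:
  plan:
    - {"grip":1,"slide":[0,0,0],"spin":0}
    - {"grip":1,"slide":[0,0,0],"spin":0}
    - {"grip":1,"slide":[0,0,0],"spin":0}
    - {"grip":1,"slide":[0,0,-0.02],"spin":0}
    - {"grip":1,"slide":[0,0,-0.04],"spin":0}
    - {"grip":1,"slide":[0,0,-0.07],"spin":0}
    - {"grip":1,"slide":[0,0,-0.07],"spin":0}
    - {"grip":1,"slide":[0,0,0],"spin":0}
    - {"grip":1,"slide":[0,0,0],"spin":0}

```text
time: 10.95
tool_pos: [0.5639, 0.2822, 0.1701]
ee_rot: [-3.139, 0.0, 1.738]
wrist_force: [0.3, -0.0, -7.8]
width: 0.0236
finger_force: 30.0
```

>>> arm_command:
  plan:
    - {"grip":1,"slide":[-0.05,-0.006,0],"spin":0}
    - {"grip":1,"slide":[-0.09,-0.006,0],"spin":0}
    - {"grip":1,"slide":[-0.105,-0.006,0],"spin":0}
    - {"grip":1,"slide":[-0.105,-0.006,0],"spin":0}
    - {"grip":1,"slide":[-0.105,-0.006,0],"spin":0}
    - {"grip":1,"slide":[-0.105,-0.007,0],"spin":0}
    - {"grip":1,"slide":[-0.105,-0.007,0],"spin":0}
    - {"grip":1,"slide":[-0.1,-0.006,0],"spin":0}
    - {"grip":1,"slide":[-0.07,-0.006,0],"spin":0}
    - {"grip":1,"slide":[-0.04,-0.006,0],"spin":0}

```text
time: 12.2
tool_pos: [0.6057, -0.1555, 0.1683]
ee_rot: [-3.137, -0.003, 1.737]
wrist_force: [-0.5, 0.9, -6.3]
width: 0.0233
finger_force: 30.0
```

>>> arm_command:
  plan:
    - {"grip":1,"slide":[0,0,0.04],"spin":0}
    - {"grip":1,"slide":[0,0,0.03],"spin":0}
    - {"grip":1,"slide":[0,0,0.01],"spin":0}
    - {"grip":1,"slide":[0,0,0],"spin":0}
    - {"grip":1,"slide":[0,0,0],"spin":0}
    - {"grip":1,"slide":[0,0,0],"spin":0}

```text
time: 12.95
tool_pos: [0.6077, -0.154, 0.1325]
ee_rot: [3.14, 0.001, 1.739]
wrist_force: [-0.5, -1.1, -6.8]
width: 0.0232
finger_force: 30.0
```

Run:
```python
from h import *
np.set_printoptions(precision=4,suppress=True)
P=[]
for i in range(6): o=sensors.get_obs();c=cam("wrist");im=snapshot("wrist");P.append(o["tool_pos"])
cv2.imwrite("pics/w3.png",im[:,:,::-1])
print(np.array(P).mean(0),np.std(P,0),o["ee_rot"],o["wrist_force"])
for p in ([.7292,-.1036,.024],[.7392,-.1622,.024],[.4741,-.1464,.024],[.4837,-.2044,.024]):print(proj(c,p))
tp=np.mean(P,0); print("base top centre pred",proj(c,[tp[0],tp[1],tp[2]-.071+.04]))
np.savez("w3.npz",R=c["R"],p=c["p"],fx=c["fx"],fy=c["fy"],cx=c["cx"],cy=c["cy"])
```

```text
[ 0.6074 -0.154   0.1321] [0.0002 0.     0.0003] [3.1412 0.0001 1.7384] [-0.2619 -0.7703 -7.3759]
(np.float64(457.36665099103334), np.float64(185.19125538987666))
(np.float64(446.6970685504446), np.float64(261.1039104609554))
(np.float64(99.33690679916941), np.float64(184.6555196036166))
(np.float64(109.68026286820682), np.float64(259.82612257948836))
base top centre pred (np.float64(280.0303012947715), np.float64(267.44139484747853))
```

View pics/w3.png

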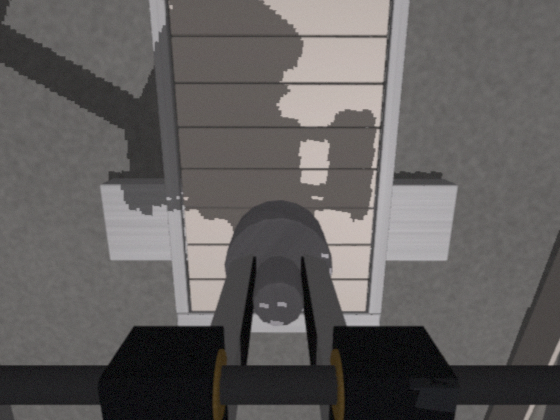

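The bar ends are at rows 184–261, columns 103 and 456, as predicted. The weight hangs upright at column 279 and is centred. Lowering.

>>> arm_command:
  plan:
    - {"grip":1,"slide":[0,0,0.02],"spin":0}
    - {"grip":1,"slide":[0,0,0.02],"spin":0}
    - {"grip":1,"slide":[0,0,0.012],"spin":0}
    - {"grip":1,"slide":[0,0,0.004],"spin":0}
    - {"grip":1,"slide":[0,0,0.002],"spin":0}
    - {"grip":1,"slide":[0,0,0.002],"spin":0}
    - {"grip":1,"slide":[0,0,0],"spin":0}
    - {"grip":1,"slide":[0,0,0],"spin":0}

```text
time: 14.25
tool_pos: [0.6074, -0.1541, 0.1019]
ee_rot: [3.141, 0.0, 1.738]
wrist_force: [0.5, 0.1, -7.6]
width: 0.0235
finger_force: 30.0
```

>>> arm_command:
  plan:
    - {"grip":1,"slide":[0,0,0.002],"spin":0}
    - {"grip":1,"slide":[0,0,0.001],"spin":0}
    - {"grip":1,"slide":[0,0,0],"spin":0}
    - {"grip":1,"slide":[0,0,0],"spin":0}

```text
time: 14.75
tool_pos: [0.6074, -0.1541, 0.1005]
ee_rot: [3.141, 0.0, 1.738]
wrist_force: [-0.6, -0.5, -3.4]
width: 0.0236
finger_force: 30.0
```

>>> arm_command:
  plan:
    - {"grip":1,"slide":[0,0,0.001],"spin":0}
    - {"grip":1,"slide":[0,0,0],"spin":0}
    - {"grip":1,"slide":[0,0,0.001],"spin":0}
    - {"grip":1,"slide":[0,0,0],"spin":0}
    - {"grip":1,"slide":[0,0,0],"spin":0}

```text
time: 15.38
tool_pos: [0.6075, -0.1541, 0.1004]
ee_rot: [3.14, 0.001, 1.738]
wrist_force: [-1.7, 1.5, 5.7]
width: 0.0235
finger_force: 30.0
```

The bar now carries the weight. I'll ease off and release.

>>> arm_command:
  plan:
    - {"grip":1,"slide":[0,0,-0.001],"spin":0}
    - {"grip":1,"slide":[0,0,0],"spin":0}
    - {"grip":-0.3,"slide":[0,0,0],"spin":0}
    - {"grip":-0.3,"slide":[0,0,0],"spin":0}
    - {"grip":-0.3,"slide":[0,0,0],"spin":0}
    - {"grip":-0.3,"slide":[0,0,0],"spin":0}
    - {"grip":-0.3,"slide":[0,0,0],"spin":0}
    - {"grip":-0.3,"slide":[0,0,0],"spin":0}

```text
time: 16.38
tool_pos: [0.6072, -0.154, 0.0995]
ee_rot: [3.141, -0.0, 1.738]
wrist_force: [-0.5, -0.7, -0.1]
width: 0.0611
finger_force: 0.0
```

>>> arm_command:
  plan:
    - {"grip":-0.3,"slide":[0,0,-0.04],"spin":0}
    - {"grip":-0.3,"slide":[0,0,-0.08],"spin":0}
    - {"grip":-0.3,"slide":[0,0,-0.08],"spin":0}
    - {"grip":-0.3,"slide":[0,0,-0.08],"spin":0}
    - {"grip":-0.3,"slide":[0.1,0,0],"spin":0}
    - {"grip":-0.3,"slide":[0.1,0,0],"spin":0}
    - {"grip":-0.3,"slide":[0.1,0,0],"spin":0}
    - {"grip":-0.3,"slide":[0.1,0,0],"spin":0}
    - {"grip":-0.3,"slide":[0,0,0],"spin":0}

```text
time: 17.5
tool_pos: [0.5734, 0.0464, 0.2417]
ee_rot: [3.139, -0.0, 1.744]
wrist_force: [0.3, -0.2, 0.0]
width: 0.0607
finger_force: 0.0
```

Run:
```python
from h import *
np.set_printoptions(precision=4,suppress=True)
t=snapshot("top")[:,:,::-1];s=snapshot("side")[:,:,::-1]
o=sensors.get_obs();print(o["tool_pos"],o["width"],o["wrist_force"])
c=cam("top");d=cam("side")
for h in(.029,.069,.107):print(proj(c,[.607,-.154,h]),proj(d,[.607,-.154,h]))
cv2.imwrite("pics/f.png",np.hstack([cv2.resize(t[60:225,370:480],(400,600),interpolation=3),cv2.resize(s[180:330,320:420],(400,600),interpolation=3)]))
```

```text
[0.574  0.0433 0.241 ] 0.060948295602037565 [-0.0722 -0.6544  0.8686]
(np.float64(415.48599365003764), np.float64(141.2901131118665)) (np.float64(375.36714204132574), np.float64(265.8490788917265))
(np.float64(421.97814467665467), np.float64(136.56390425237043)) (np.float64(378.7086925742082), np.float64(251.10904385656764))
(np.float64(428.7968268606952), np.float64(131.599984587505)) (np.float64(382.1099354555828), np.float64(236.10569773290504))
```

View pics/f.png

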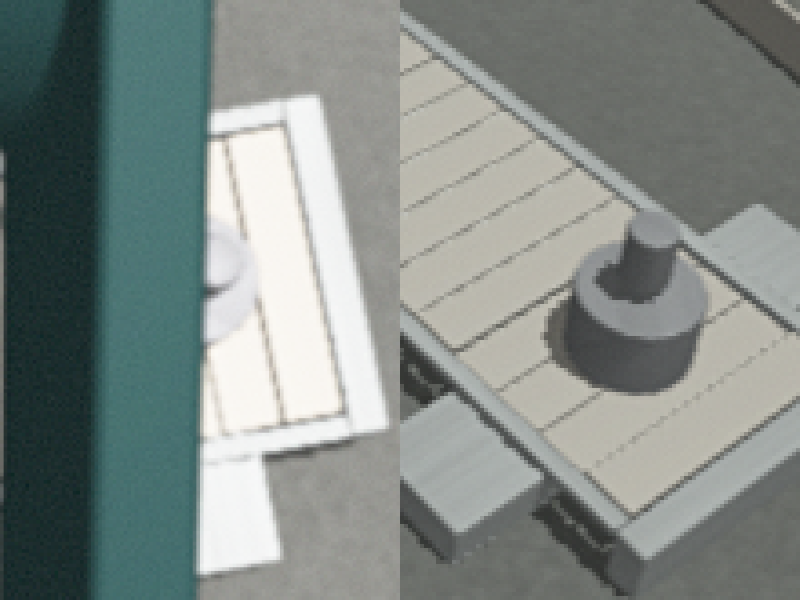

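The side view shows the weight upright over the bar, with its knob at (383.5,237) against a predicted (382,236). The bar hasn't moved and the gripper is clear.

```bash
python3 -c "
from bench import *
print(ticket.close_job())"
```

```text
the job is handed in; nothing more can be done
None
```

I pressed the cover over the bar until it went stiff (about 13 N), then set the steel weight upright on it, centred over the bar to within about 2 mm, and let go; the job was handed in after about 18 s, with no verdict returned.

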